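# Clear the diode housing and snap its cover on

### The arm

A 6-joint arm with a two-finger parallel gripper is mounted at the origin on the work surface. World frame = base frame: x ahead of the robot, y to its left, z up, the work surface at z = 0. Lengths are in mm, angles in rad, forces in N, time in s.
With the tool pointing down it reaches from about 350 to 975 mm from the base axis. Payload 4.9 kg.
Tool frame: the origin (TCP) lies between the finger pads; the fingertips stand 25 mm ahead of it and the grasp point (between the pads) lies 6 mm ahead of it; z points along the fingers, y is the line along which they close (so a half turn about z gives the same grasp; the last joint's range is limited). The gripper opens to 85 mm and grips with 20 to 120 N. Pads are 22 mm wide; open, the fingers measure 114 mm over their backs; the gripper's body (76 mm by 85 mm) begins 54 mm behind the grasp point. The pads swing forward as they close: fully open they stand 13 mm farther back than shut.
Start: joints at [-1.361, 0.053, 1.613, -0, 1.476, -0.119], TCP at [201.812, -591.501, 256.304] pointing down, gripper open.
Joint ranges: [-3.01, 3.01], [-1.01, 2.22], [0.06, 2.58], [-1.02, 4.17], [0.09, 2.62], [-3.14, 3.14]. Speed limits (rad/s): [2.57, 2.57, 3.14, 3.14, 3.14, 3.14].

### API

Orientations are given as [roll, pitch, yaw] about the fixed x, y, z axes, in that order (R = Rz(yaw) Ry(pitch) Rx(roll)).
In Python, from bench import ctrl, imaging, hand_in gives the robot as it stands. The module is installed in compiled form; this text tells all that it offers.
- The arm moves only by the tool move_arm, never from a script. Its argument "plan" is a list of rows, each an object with "fingers": the finger opening in mm, from 0 to 85.4; "xyz": the shift along the tool's x, y, z in mm, a list of three; "rotation": the turn, a rotation vector about the tool's x, y, z in degrees, a list of three. A call has 1 to 8 rows; each row is the pose to reach, as a shift and turn from the pose commanded when the call began, along the tool's axes at that moment; what a row does not reach only later rows make up. A row lasts 1/12 s, in which the tool goes at most 41.7 mm and 7.16 degrees, less where a joint would pass 70% of its speed; a pose out of reach is approached as far as the arm can. A call with a gripper value outside its range is refused whole. The fingers move at their own pace and stop on an object; "squeeze" is the grip in N (left out, the last holds). Time passes only in rows, so rows that repeat a pose let the fingers close. It gives the time, the measured TCP pose, the force, the opening and the grip force at its end, in the units of the state.
- ctrl.sense(): the state, without advancing time (a new reading comes with each control period).
- imaging.capture(name): name is "side" or "top" or "wrist"; returns (picture, depth): 384x512x3 uint8, red, green, blue; 384x512 float32, mm along the optical axis (not along the pixel's ray), 0 where there is no reading.
- imaging.get_calibration(name): a dict with "camera_matrix" (3x3 intrinsics, pixels), "view" (4x4, takes a point from world to camera coordinates). Camera axes: x right, y down, z forward; pixel columns grow to the right and rows downward; lengths in mm; the calibration is good to about 2 mm. The wrist camera is an equidistant fisheye: a pixel r from the principal point sees the ray r / f radians off the axis. A picture is of the moment at which its call begins: read the wrist's pose just before it. get_calibration takes no time and is no camera call; for the wrist camera it gives the pose at the moment of the call.
- hand_in(): hands the job in; it is judged then, once.
The state is a dict: "t": time; "qpos": joint angles; "qd": joint speeds; "effort": joint torques, N m; "ee_pos": TCP position; "ee_rot": TCP orientation; "contact_force": force on the tool from outside, world axes, zero at the start; "torque": the same for the moment, N m; "width": finger opening in mm; "gripper_force": force on a finger pad.
Only numpy, scipy, OpenCV 4.12 (cv2) and the standard library are available. Lean on these libraries where they do the work, as an engineer would, in place of code of your own. Each camera call takes 0.05 s, during which the arm holds its last target. There are 200 camera calls.

### The job

A slotted mounting base has been left lying across the open top of the laser diode housing: lift it off and lay it flat in the open parts tray. Then press the housing's cover on, plug downwards, until both spring catches snap over and it sits fully home on the seal, and keep pressing: the program finishes while the gripper is still pushing the cover down firmly (about 10 N), not letting go. Leave everything else on the table where it stands.

Things in the scene. Friction and masses are not known exactly. Their poses are not given: they have to be found in the camera images.
- housing: Laser diode housing: open-topped aluminium box fixed to the table, 90 (x) x 74 (y) x 50 mm high with its seal, on a 114 x 74 x 10 mm foot; mouth in the top 58 (x) x 46 (y) mm. Origin: centre of its underside, on the table; z up, x along the mouth's long side. Place and yaw differ from start to start
- seal: Black rubber seal rim, the top 4 mm of the housing around the mouth (58 x 46 mm inside, 90 x 74 mm outside), fixed, hard in effect. Origin 46 mm above the table on the housing's axis, axes as the housing's; upper face at height 50 mm. The slotted base lies on it at the start; the cover's plate rests on it at the end
- catch_l (a joint): Spring catch in the middle of the mouth's long side at the housing's +y: steel bar 28 mm long (along x), round nose 6 mm into the mouth and 7 mm below the rim, sloping away above it as a lead-in; its tab shows outside the box. 0 when out, up to 0.006 m as it is pushed back (outwards); the cover pushes it back about 3 mm in passing, then it springs to 0
- catch_r (a joint): The same spring catch on the other long side, at the housing's -y
- cover: Cover of the housing: loose, grey plastic, about 0.1 kg, standing plug downwards on the table. Plate 90 (x) x 74 (y) x 4 mm; below it a plug 50 (x) x 40 (y) mm, 16 mm deep, with a rounded lip round its foot; play in the mouth 4 mm (x), 3 mm (y) each side, fits either way round (half a turn). Origin: centre of the plug's underside; z up; plate at z = 16 to 20 mm; rib on top
- cover_rib (a point): Top of the cover's finger rib, on the cover's axis 42 mm above its origin. The rib is 44 (along the cover's x) x 14 (y) x 22 mm high, made to be pinched across its 14 mm
- cover_plate (a point): Middle of the plate's underside, 16 mm above the cover's origin. Laid in the mouth the cover stops on the catches with this 12 mm above the seal's face. About 10 N straight down (up to 14 N off centre) pushes it on; some 6 mm lower the force suddenly drops, the catches close over the lip and the plate lands on the seal, rigid from there (cover's origin 34 mm above the table)
- base_bar: Slotted aluminium mounting base, a flat bar 100 (x) x 25 (y) x 12 mm thick, 75 g, with two slots along its length, loose, lying across the housing's mouth on the seal, roughly crosswise (along the housing's y). Origin: centre of its underside; x along the bar. Can be gripped across its 25 mm width at the middle
- tray: Open white plastic parts tray, fixed to the table, 180 (x) x 130 (y) x 30 mm high outside, walls and floor 5 mm, empty. Origin: centre of its underside, on the table. It and the cover stand on the two sides of the housing, either way round
- mirror_post: Bystander: mirror in a round black mount (39 mm) on a post with a 56 mm disc foot, 117 mm high, loose. Origin: centre of its underside
- lens_post: Bystander: lens in a round black mount (39 mm) on a post with a 56 mm disc foot, 117 mm high, loose. Origin: centre of its underside
- driver: Bystander: screwdriver with a black handle, 160 mm long, lying between the robot and the housing. Origin: its underside, midway; x from handle to tip
- screw_jar: Bystander: small clear jar with a black cap, 42 mm across, 45 mm high. Origin: centre of its underside
- clamp_fork: Bystander: dark steel U-shaped clamping fork, 70 x 32 x 8 mm, lying flat. Origin: its underside, midway; x towards the prongs
- lens_tube: Bystander: short black tube, 31 mm across, 25 mm high, standing. Origin: centre of its underside
There are look-alikes about, which are no part of the job. Leave any blue or brown look-alike of the cover alone.

How it is judged (in metres and radians):
On the way, in this order (a step that is already met when the one before it is completed fails the run):
1. the slotted base lies flat and released in the tray (x of base_bar in the frame of tray between -0.085 and 0.085 m and y of base_bar in the frame of tray between -0.06 and 0.06 m and z of base_bar in the frame of tray below 0.02 m and angle between the z axis of base_bar and the z axis of tray, either way round below 0.12 rad and linear speed of base_bar below 0.03 m/s and contact force between the fingers and base_bar below 0.1 N), for 0.2 s.
2. the cover is snapped fully home and is being pressed on the seal (x of cover in the frame of housing between -0.005 and 0.005 m and y of cover in the frame of housing between -0.004 and 0.004 m and z of cover in the frame of housing below 0.036 m and angle between cover's own z axis and vertical below 0.04 rad and angle between the x axis of cover and the x axis of housing, either way round below 0.1 rad and contact force between cover and seal above 4 N and contact force between the fingers and cover above 3 N), for 0.3 s.
At the end, for the whole second after the job is handed in: Slotted base flat, at rest and released in the tray; cover on the housing within 5 mm (x), 4 mm (y), 0.1 rad, level, its origin under 36 mm above the housing's underside (fully home: 34 mm); fingers still pressing: over 4 N cover on seal, over 3 N fingers on cover (all of step 1 and all of step 2); the arm keeps its last pose, push and grip.
It fails at once if a bystander is disturbed (moved over 30 mm) (distance of any of mirror_post, lens_post, driver, screw_jar, clamp_fork, lens_tube from where it was at the start of the episode above 0.03 m).
It also fails if it takes over 64 s, if anything falls off the work surface, if the arm or the gripper's body presses on something with over 40 N, if the wrist force passes 120 N, or if a joint passes its speed limit or range.

## Working session

There is one attempt and no reset: what is moved stays moved. The work goes in short steps, Python scripts to look and compute and a tool call to move; the robot and the scene stay as the last step left them, time stands still between calls to the robot, and variables do not carry over. Pictures are saved under pics/ and viewed, at most 10 in all, crops included, and the job is handed in when it is done.

Besides the shell and the picture viewer there is one more tool, called as a command line: name --argument value ..., lists and objects as JSON in quotes. move_arm: Moves the arm, as the interface text tells. Its arguments: {"type":"object","properties":{"plan":{"type":"array","items":{"type":"object","properties":{"fingers":{"type":"number"},"xyz":{"type":"array","items":{"type":"number"}},"rotation":{"type":"array","items":{"type":"number"}}}}},"squeeze":{"type":"number"}},"required":["plan"]}

```bash
mkdir -p pics
python3 - <<'E'
from bench import ctrl, imaging
import cv2, numpy as np
for n in ["top","side"]:
    p,d=imaging.capture(n); np.savez(f"{n}0.npz",p=p,d=d)
    cv2.imwrite(f"pics/{n}0.png",cv2.cvtColor(p,cv2.COLOR_RGB2BGR))
    c=imaging.get_calibration(n); print(n,np.round(c["camera_matrix"],1).tolist(),np.round(c["view"],3).tolist(), (d>0).mean())
print(ctrl.sense())
E
```

```text
top [[430.4, 0.0, 263.1], [0.0, 430.4, 192.3], [0.0, 0.0, 1.0]] [[-0.011, -1.0, 0.012, 62.558], [-0.995, 0.01, -0.098, 449.064], [0.098, -0.013, -0.995, 1073.166], [0.0, 0.0, 0.0, 1.0]] 0.9959665934244791
side [[428.3, 0.0, 249.6], [0.0, 428.3, 193.5], [0.0, 0.0, 1.0]] [[-0.834, -0.552, 0.003, 416.38], [-0.251, 0.374, -0.893, 169.714], [0.491, -0.746, -0.45, 854.894], [0.0, 0.0, 0.0, 1.0]] 0.99591064453125
{'t': 0.1, 'qpos': array([-1.36100819e+00,  5.33027737e-02,  1.61417049e+00, -3.19497586e-07,
        1.47603712e+00, -1.18995644e-01]), 'qd': array([ 0.00037365, -0.00152897, -0.00241919,  0.00039825, -0.00320107,
        0.00036383]), 'effort': array([ 6.84996630e-04, -3.94904995e+01, -3.71363389e+01, -9.47134458e-05,
        3.89938185e-03,  6.81467171e-06]), 'ee_pos': array([ 201.69890349, -590.99716962,  255.17029326]), 'ee_rot': array([-3.13968845e+00, -2.27346898e-04,  3.28783594e-01]), 'contact_force': array([-0.59150668, -0.22470829,  0.1192969 ]), 'torque': array([-0.00895369,  0.03625073,  0.05304583]), 'gripper_force': 0.0, 'width': 85.49671260243275}
```

View pics/top0.png

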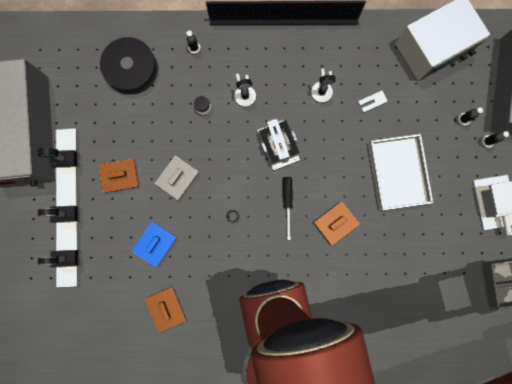

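View pics/side0.png

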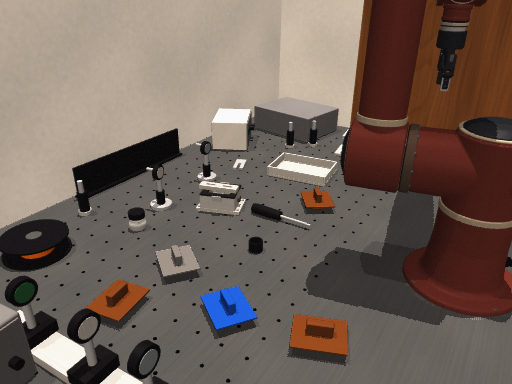

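The top view shows the housing with the bar at about (278,145), the grey cover at (176,178) and the tray at (401,172). Blue and brown look-alikes stand around. Next I measure these by depth and rays in both views.

```bash
cat > h.py <<'E'
import numpy as np, cv2
from bench import ctrl, imaging
def cloud(n,d):
    c=imaging.get_calibration(n); K=c["camera_matrix"]; V=np.array(c["view"])
    v,u=np.mgrid[:d.shape[0],:d.shape[1]]
    P=np.stack([(u-K[0][2])/K[0][0]*d,(v-K[1][2])/K[1][1]*d,d],-1)
    return (P-V[:3,3])@V[:3,:3]
def proj(n,p):
    c=imaging.get_calibration(n); q=np.array(c["view"])[:3]@np.append(p,1); q=np.array(c["camera_matrix"])@q
    return q[:2]/q[2]
def rect(P):
    (c,s,a)=cv2.minAreaRect(P[:,:2].astype(np.float32)); 
    if s[0]<s[1]: s=s[::-1]; a+=90
    return np.round(c,1),np.round(s,1),round((a+90)%180-90,1)
E
python3 - <<'E'
from h import *
T=np.load("top0.npz");W=cloud("top",T["d"]);S=np.load("side0.npz");WS=cloud("side",S["d"])
v,u=np.mgrid[:384,:512]
def box(W,c,r,z0,z1):
    return (np.hypot(W[...,0]-c[0],W[...,1]-c[1])<r)&(W[...,2]>z0)&(W[...,2]<z1)
for n,px in dict(cover=(168,185),hous=(278,145),tray=(401,172)).items():
    print(n,W[px[1],px[0]].round(1))
for nm,w in (("top",W),("side",WS)):
    for n,px,rr,bands in (("cover",(176,178),75,((-6,6),(12,28),(32,50))),("hous",(278,145),85,((5,15),(42,53),(56,72))),("tray",(401,172),130,((2,12),(22,40)))):
        c=W[px[1],px[0],:2]
        for b in bands:
            m=box(w,c,rr,*b); P=w[m]
            if len(P)>20: print(nm,n,b,len(P),rect(P),P[:,2].mean().round(1),np.median(P[:,2]).round(1))
E
python3 -c "
import cv2
p=cv2.imread('pics/top0.png');a=p[110:180,240:316];b=p[145:210,140:216]
cv2.imwrite('pics/c.png',cv2.hconcat([cv2.resize(a,(400,400),interpolation=2),cv2.resize(b,(400,400),interpolation=2)]))"
```

```text
cover [470.5 299.4  22.2]
hous [562.7  20.4  63.7]
tray [ 500.5 -301.1    7.9]
top cover (-6, 6) 1567 (array([486.3, 275.5]), array([149.6, 146.8]), 89.6) 1.1 1.1
top cover (12, 28) 899 (array([490.3, 278.4]), array([89.8, 74.7]), -35.7) 21.2 21.3
top cover (32, 50) 109 (array([489.8, 278.1]), array([43.3, 14.5]), -37.2) 42.1 42.4
top hous (5, 15) 301 (array([567.1,  19.3]), array([160.9, 147.7]), -53.7) 9.9 10.5
top hous (42, 53) 542 (array([576.3,  17.2]), array([94.2, 85.2]), 20.7) 50.1 50.7
top hous (56, 72) 364 (array([582.1,   8.5]), array([100.7,  48.3]), 17.1) 62.9 63.0
top tray (2, 12) 4571 (array([ 499.4, -301. ]), array([257.6, 257. ]), 43.2) 5.6 5.4
top tray (22, 40) 624 (array([ 499. , -295.1]), array([180.9, 132.1]), 7.5) 30.0 30.7
side cover (-6, 6) 1522 (array([483.9, 277.5]), array([148.5, 144.2]), 45.1) 0.8 0.8
side cover (12, 28) 861 (array([490.8, 283.2]), array([93.2, 73.9]), -36.1) 20.7 20.7
side cover (32, 50) 121 (array([490.2, 283.7]), array([45., 14.]), -36.1) 40.8 42.0
side hous (5, 15) 239 (array([555.7,  33.8]), array([141.6,  69.3]), 42.8) 10.2 10.3
side hous (42, 53) 305 (array([578.8,  23.6]), array([99.7, 89.6]), 21.0) 49.1 50.2
side hous (56, 72) 254 (array([577.9,  25.4]), array([99.8, 28.9]), 17.3) 61.4 62.1
side tray (2, 12) 846 (array([ 492.1, -296.1]), array([257.7, 230.8]), 55.2) 6.1 6.0
side tray (22, 40) 449 (array([ 498.2, -288.6]), array([181.4, 138.2]), 6.7) 27.5 27.6
```

View pics/c.png

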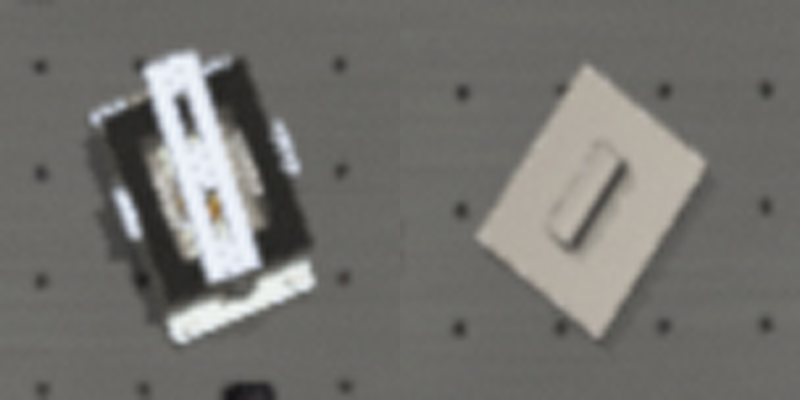

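The crops confirm the grey cover with its rib and the white bar on the black seal, with catch tabs left and right. The bar runs along the housing's long side, at about 17° against about 20°. The two views disagree by about 5 mm in y, so I'll refine with the wrist camera from two places.

```bash
cat >> h.py <<'E'
from scipy.spatial.transform import Rotation as R
def go(x,y,z,yaw):
    s=ctrl.sense(); M=R.from_euler("xyz",s["ee_rot"]); 
    d=M.inv().apply(np.array([x,y,z])-s["ee_pos"])
    r=(M.inv()*R.from_euler("xyz",[180,0,yaw],degrees=True)).as_rotvec(degrees=True)
    print("now",s["ee_pos"].round(1),np.degrees(s["ee_rot"]).round(2),"F",s["contact_force"].round(1),"w",round(s["width"],1),"t",round(s["t"],2))
    print("shift",d.round(1),"rot",r.round(2))
E
python3 -c "
from h import *
go(560,-20,260,17)"
```

```text
now [ 201.7 -591.   255.2] [-1.7989e+02 -1.0000e-02  1.8840e+01] F [-0.6 -0.2  0.1] w 85.5 t 0.1
shift [ 523.5 -424.7   -3.9] rot [-0.11 -0.01  1.84]
```

move_arm --plan '[{"xyz": [523.5, -424.7, -4], "rotation": [0, 0, 1.8]}, {"xyz": [523.5, -424.7, -4], "rotation": [0, 0, 1.8]}, {"xyz": [523.5, -424.7, -4], "rotation": [0, 0, 1.8]}, {"xyz": [523.5, -424.7, -4], "rotation": [0, 0, 1.8]}, {"xyz": [523.5, -424.7, -4], "rotation": [0, 0, 1.8]}, {"xyz": [523.5, -424.7, -4], "rotation": [0, 0, 1.8]}, {"xyz": [523.5, -424.7, -4], "rotation": [0, 0, 1.8]}, {"xyz": [523.5, -424.7, -4], "rotation": [0, 0, 1.8]}]'

```text
validation failed for argument at $.pl...
```

```bash
python3 -c "
from h import *
go(560,-20,260,17)"
```

```text
now [ 201.7 -591.   255.2] [-1.7989e+02 -1.0000e-02  1.8840e+01] F [-0.6 -0.2  0.1] w 85.5 t 0.1
shift [ 523.5 -424.7   -3.9] rot [-0.11 -0.01  1.84]
```

Probably `fingers` is required in every row.

move_arm --plan '[{"fingers": 85, "xyz": [523.5, -424.7, -4], "rotation": [0, 0, 1.8]}, {"fingers": 85, "xyz": [523.5, -424.7, -4], "rotation": [0, 0, 1.8]}, {"fingers": 85, "xyz": [523.5, -424.7, -4], "rotation": [0, 0, 1.8]}, {"fingers": 85, "xyz": [523.5, -424.7, -4], "rotation": [0, 0, 1.8]}, {"fingers": 85, "xyz": [523.5, -424.7, -4], "rotation": [0, 0, 1.8]}, {"fingers": 85, "xyz": [523.5, -424.7, -4], "rotation": [0, 0, 1.8]}, {"fingers": 85, "xyz": [523.5, -424.7, -4], "rotation": [0, 0, 1.8]}, {"fingers": 85, "xyz": [523.5, -424.7, -4], "rotation": [0, 0, 1.8]}]'

```text
t: 0.77
ee_pos: [379.4, -307.1, 257.9]
ee_rot: [-3.141, -0.0, 0.297]
contact_force: [0.4, -0.6, 1.2]
width: 85.0
gripper_force: 0.0
```

```bash
python3 -c "
from h import *
go(560,-20,260,17)"
```

```text
now [ 379.4 -307.1  257.9] [-179.98   -0.     17.01] F [ 0.4 -0.6  1.2] w 85.0 t 0.77
shift [ 256.7 -221.7   -2. ] rot [-0.02 -0.    0.01]
```

move_arm --plan '[{"fingers": 85, "xyz": [256.7, -221.7, -3], "rotation": [0, 0, 0]}, {"fingers": 85, "xyz": [256.7, -221.7, -3], "rotation": [0, 0, 0]}, {"fingers": 85, "xyz": [256.7, -221.7, -3], "rotation": [0, 0, 0]}, {"fingers": 85, "xyz": [256.7, -221.7, -3], "rotation": [0, 0, 0]}, {"fingers": 85, "xyz": [256.7, -221.7, -3], "rotation": [0, 0, 0]}, {"fingers": 85, "xyz": [256.7, -221.7, -3], "rotation": [0, 0, 0]}, {"fingers": 85, "xyz": [256.7, -221.7, -3], "rotation": [0, 0, 0]}, {"fingers": 85, "xyz": [256.7, -221.7, -3], "rotation": [0, 0, 0]}]'

```text
t: 1.43
ee_pos: [556.8, -24.8, 260.8]
ee_rot: [-3.142, 0.0, 0.298]
contact_force: [0.3, 0.2, 0.4]
width: 84.7
gripper_force: 0.0
```

move_arm --plan '[{"fingers": 85, "xyz": [0, 0, 0], "rotation": [0, 0, 0]}, {"fingers": 85, "xyz": [0, 0, 0], "rotation": [0, 0, 0]}, {"fingers": 85, "xyz": [0, 0, 0], "rotation": [0, 0, 0]}]'

```text
t: 1.68
ee_pos: [556.0, -26.9, 260.6]
ee_rot: [-3.141, 0.001, 0.298]
contact_force: [-0.0, -0.4, -0.9]
width: 85.4
gripper_force: 0.0
```

Run:
```python
from h import *
go(578,20,200,17)
c=imaging.get_calibration("wrist"); p,d=imaging.capture("wrist"); np.savez("w1.npz",p=p,d=d,K=c["camera_matrix"],V=c["view"])
print(np.round(c["camera_matrix"],1).tolist(),np.round(c["view"],3).tolist())
cv2.imwrite("pics/w1.png",cv2.cvtColor(p,cv2.COLOR_RGB2BGR))
```

```text
now [556.  -26.9 260.6] [-1.7999e+02  8.0000e-02  1.7070e+01] F [-0.  -0.4 -0.9] w 85.4 t 1.68
shift [ 34.9 -38.4  60.5] rot [-0.01  0.08  0.07]
[[297.3, 0.0, 260.5], [0.0, 297.3, 187.7], [0.0, 0.0, 1.0]] [[0.294, -0.956, -0.0, -188.293], [-0.919, -0.282, 0.275, 467.729], [-0.263, -0.08, -0.961, 526.364], [0.0, 0.0, 0.0, 1.0]]
```

View pics/w1.png

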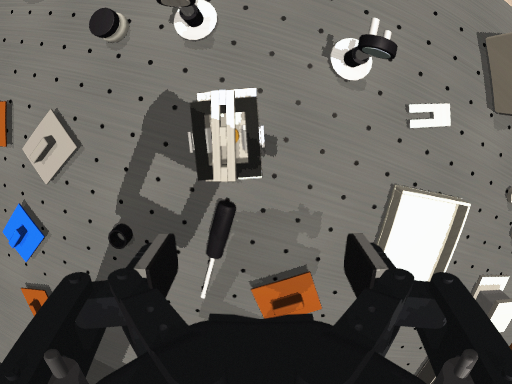

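The wrist picture shows the housing at (228,137) with the bar lengthwise on it, the cover at (50,147), the tray at (425,230) and the screwdriver at (218,240). I measure them here with fisheye rays.

```bash
cat >> h.py <<'E'
def wcloud(f):
    D=np.load(f); d=D["d"];K=D["K"];V=D["V"]
    v,u=np.mgrid[:384,:512]; x=(u-K[0,2])/K[0,0]; y=(v-K[1,2])/K[1,1]; th=np.hypot(x,y)
    s=np.tan(th)/np.maximum(th,1e-9)
    P=np.stack([x*s*d,y*s*d,d],-1); return (P-V[:3,3])@V[:3,:3]
def box(W,c,r,z0,z1):
    return (np.hypot(W[...,0]-c[0],W[...,1]-c[1])<r)&(W[...,2]>z0)&(W[...,2]<z1)
def grab(f):
    c=imaging.get_calibration("wrist"); p,d=imaging.capture("wrist"); np.savez(f,p=p,d=d,K=c["camera_matrix"],V=c["view"])
def report(w,items=("cover","hous","tray")):
    for n,c,rr,bands in (("cover",(490,281),75,((12,28),(32,50))),("hous",(578,20),85,((5,15),(42,54),(56,72))),("tray",(498,-293),130,((22,40),))):
        if n in items:
          for b in bands:
            m=box(w,c,rr,*b); P=w[m]
            if len(P)>20: print(n,b,len(P),*rect(P),np.median(P[:,2]).round(1))
E
python3 - <<'E'
from h import *
W=wcloud("w1.npz"); report(W)
P=np.load("w1.npz")["p"]
m=box(W,(578,20),85,-20,80)
print(W[110:200:12,200:262:6,2].round(0))
E
```

```text
cover (12, 28) 1843 [492.2 282.2] [91.8 75.1] -35.8 19.3
cover (32, 50) 281 [492.1 282.1] [45.5 14.5] -36.6 40.8
hous (5, 15) 841 [576.6  21.2] [114.   74.4] 21.2 9.3
hous (42, 54) 3085 [580.2  22.6] [98.  85.4] 20.7 49.1
hous (56, 72) 1865 [580.3  23.6] [100.2  25.6] 17.8 61.2
tray (22, 40) 940 [ 530.9 -286.7] [132.7 119.9] -83.2 28.2
[[49. 49. 61. 61. 48. 61. 48. 49. 49. 49. -1.]
 [49. 36. 61. 62.  9. 62.  9.  8. 51. 49. -2.]
 [49. 47. 62. 62. 62. 62. 19. 47. 51. 48. 45.]
 [50. 48. 61. 62.  7. 61. 10. 43. 50. 48. -1.]
 [49. 48. 19. 61.  8. 61. 14. 17. 50. 48. 49.]
 [50. 50. 50. 61. 62. 60. 49. 49. 48. 49. 49.]
 [-2.  0. -2.  0. -1. -1. -2. -1. -1. -1. -1.]
 [-0. -0. -1.  0. -1. -2.  1. -0. -1. -0.  1.]]
```

Run:
```python
from h import *
go(579,23.5,130,17.6)
```

```text
now [555.8 -27.5 260.7] [-1.7999e+02  6.0000e-02  1.7000e+01] F [ 0.5 -0.7 -0.3] w 85.2 t 1.73
shift [ 37.2 -42.  130.7] rot [-0.01  0.06 -0.6 ]
```

move_arm --plan '[{"fingers": 50, "xyz": [37, -42, 130], "rotation": [0, 0, -0.6]}, {"fingers": 50, "xyz": [37, -42, 130], "rotation": [0, 0, -0.6]}, {"fingers": 50, "xyz": [37, -42, 130], "rotation": [0, 0, -0.6]}, {"fingers": 50, "xyz": [37, -42, 130], "rotation": [0, 0, -0.6]}, {"fingers": 50, "xyz": [37, -42, 130], "rotation": [0, 0, -0.6]}, {"fingers": 50, "xyz": [37, -42, 130], "rotation": [0, 0, -0.6]}, {"fingers": 50, "xyz": [37, -42, 130], "rotation": [0, 0, -0.6]}, {"fingers": 50, "xyz": [37, -42, 130], "rotation": [0, 0, -0.6]}]'

```text
t: 2.4
ee_pos: [580.9, 22.8, 134.2]
ee_rot: [3.14, -0.004, 0.306]
contact_force: [0.8, 0.2, 0.6]
width: 50.1
gripper_force: 0.0
```

Run:
```python
from h import *
go(579,23.5,130,17.6)
grab("w2.npz"); W=wcloud("w2.npz"); report(W,("hous",))
D=np.load("w2.npz"); cv2.imwrite("pics/w2.png",cv2.cvtColor(D["p"],cv2.COLOR_RGB2BGR))
```

```text
now [580.9  22.8 134.2] [179.89  -0.25  17.55] F [0.8 0.2 0.6] w 50.1 t 2.4
shift [-1.6 -1.2  4.2] rot [ 0.11 -0.25 -0.05]
hous (5, 15) 2029 [589.2  26. ] [87.2 73.5] 21.1 9.4
hous (42, 54) 6764 [580.8  22.8] [100.1  84.9] 21.3 49.1
hous (56, 72) 4385 [579.6  23.6] [100.9  25.4] 17.5 61.2
```

View pics/w2.png

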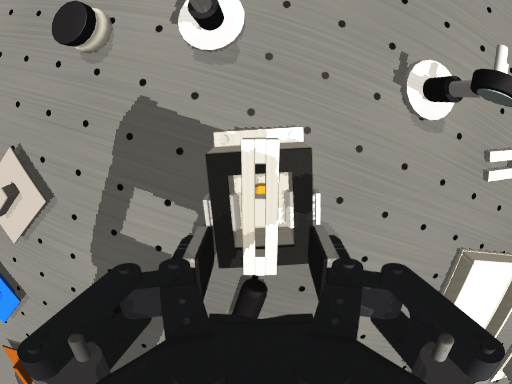

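Bar at (579.6, 23.6), yaw 17.5°, top at 61–62 mm, consistent in two wrist views. I descend to TCP z ≈ 78 and grip.

move_arm --plan '[{"fingers": 45, "xyz": [-1, -0.5, 30], "rotation": [0, 0, 0]}, {"fingers": 45, "xyz": [-1, -0.5, 52], "rotation": [0, 0, 0]}, {"fingers": 45, "xyz": [-1, -0.5, 55], "rotation": [0, 0, 0]}, {"fingers": 45, "xyz": [-1, -0.5, 55], "rotation": [0, 0, 0]}, {"fingers": 45, "xyz": [-1, -0.5, 55], "rotation": [0, 0, 0]}]'

```text
t: 2.87
ee_pos: [579.3, 23.9, 77.9]
ee_rot: [3.141, -0.002, 0.308]
contact_force: [-0.1, 0.2, 0.1]
width: 44.8
gripper_force: 0.0
```

move_arm --plan '[{"fingers": 15, "xyz": [0, 0, 0], "rotation": [0, 0, 0]}, {"fingers": 15, "xyz": [0, 0, 0], "rotation": [0, 0, 0]}, {"fingers": 15, "xyz": [0, 0, 0], "rotation": [0, 0, 0]}, {"fingers": 15, "xyz": [0, 0, 0], "rotation": [0, 0, 0]}, {"fingers": 15, "xyz": [0, 0, 0], "rotation": [0, 0, 0]}, {"fingers": 15, "xyz": [0, 0, 0], "rotation": [0, 0, 0]}]' --squeeze 40

```text
t: 3.37
ee_pos: [580.0, 24.0, 78.7]
ee_rot: [3.14, -0.004, 0.308]
contact_force: [-0.2, -0.5, 5.8]
width: 23.6
gripper_force: 40.2
```

```bash
python3 -c "
from h import *
go(579,23.5,160,17.6)"
```

```text
now [580.   24.   78.7] [179.9   -0.21  17.64] F [-0.2 -0.5  5.8] w 23.6 t 3.37
shift [ -0.8   0.3 -81.3] rot [ 0.1  -0.21  0.04]
```

move_arm --plan '[{"fingers": 15, "xyz": [0, 0, -10], "rotation": [0, 0, 0]}, {"fingers": 15, "xyz": [0, 0, -45], "rotation": [0, 0, 0]}, {"fingers": 15, "xyz": [0, 0, -80], "rotation": [0, 0, 0]}, {"fingers": 15, "xyz": [0, 0, -80], "rotation": [0, 0, 0]}, {"fingers": 15, "xyz": [0, 0, -80], "rotation": [0, 0, 0]}]'

```text
t: 3.78
ee_pos: [580.2, 24.1, 160.1]
ee_rot: [3.139, -0.006, 0.308]
contact_force: [0.3, 0.2, -1.4]
width: 23.5
gripper_force: 39.6
```

Run:
```python
from h import *
go(499,-291,150,8)
p,d=imaging.capture("side"); q=proj("side",[579,24,140]).astype(int); print(q)
cv2.imwrite("pics/s1.png",cv2.cvtColor(cv2.resize(p[max(q[1]-100,0):q[1]+100,q[0]-130:q[0]+130],(780,600)),cv2.COLOR_RGB2BGR))
```

```text
now [580.2  24.1 160.1] [179.86  -0.34  17.64] F [ 0.3  0.2 -1.4] w 23.5 t 3.78
shift [-172.9  275.7    9.7] rot [ 0.11 -0.35  9.64]
[217 156]
```

View pics/s1.png

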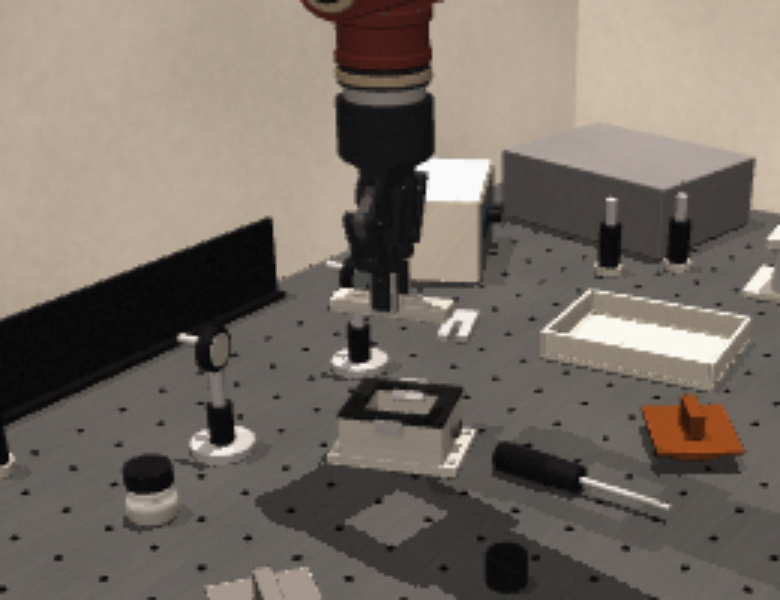

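The bar hangs level in the gripper at about (390,300) in the crop, and the housing mouth is free. I go to the tray.

move_arm --plan '[{"fingers": 15, "xyz": [-173, 276, 5], "rotation": [0, -0.3, 9.6]}, {"fingers": 15, "xyz": [-173, 276, 5], "rotation": [0, -0.3, 9.6]}, {"fingers": 15, "xyz": [-173, 276, 5], "rotation": [0, -0.3, 9.6]}, {"fingers": 15, "xyz": [-173, 276, 5], "rotation": [0, -0.3, 9.6]}, {"fingers": 15, "xyz": [-173, 276, 5], "rotation": [0, -0.3, 9.6]}, {"fingers": 15, "xyz": [-173, 276, 5], "rotation": [0, -0.3, 9.6]}, {"fingers": 15, "xyz": [-173, 276, 5], "rotation": [0, -0.3, 9.6]}, {"fingers": 15, "xyz": [-173, 276, 5], "rotation": [0, -0.3, 9.6]}]'

```text
t: 4.5
ee_pos: [494.8, -292.9, 149.0]
ee_rot: [-3.14, 0.008, 0.139]
contact_force: [-0.3, 0.5, -2.5]
width: 24.0
gripper_force: 39.6
```

move_arm --plan '[{"fingers": 15, "xyz": [0, 0, 0], "rotation": [0, 0, 0]}, {"fingers": 15, "xyz": [0, 0, 0], "rotation": [0, 0, 0]}, {"fingers": 15, "xyz": [0, 0, 0], "rotation": [0, 0, 0]}]'

```text
t: 4.75
ee_pos: [496.2, -290.3, 149.5]
ee_rot: [-3.139, 0.007, 0.14]
contact_force: [-1.0, 0.8, -1.9]
width: 23.4
gripper_force: 39.7
```

Run:
```python
from h import *
go(499,-291,36,8)
grab("w3.npz");W=wcloud("w3.npz")
report(W); 
p,d=imaging.capture("top");np.savez("top1.npz",p=p,d=d)
T=cloud("top",d); report(T)
```

```text
now [ 496.2 -290.3  149.5] [-179.86    0.42    8.02] F [-1.   0.8 -1.9] w 23.4 t 4.75
shift [  3.5   1.3 113.4] rot [-0.14  0.42  0.02]
hous (5, 15) 896 [579.4  12.9] [116.1  62.8] 19.2 9.4
hous (42, 54) 267 [573.6 -22.7] [58.4 10.5] 5.5 45.5
tray (22, 40) 3653 [ 500.6 -291.5] [179.7 131. ] 7.4 28.8
cover (12, 28) 901 [490.2 278.5] [89.9 75.3] -35.7 21.4
cover (32, 50) 110 [489.8 277.9] [42.9 15. ] -34.7 42.7
hous (5, 15) 436 [577.   18.5] [160. 156.] 62.8 10.5
hous (42, 54) 704 [574.7  16.5] [90.9 84.9] 21.4 50.8
tray (22, 40) 391 [ 498.7 -295.1] [181.  131.9] 7.1 30.6
```

move_arm --plan '[{"fingers": 15, "xyz": [3, 1, 40], "rotation": [0, 0.4, 0]}, {"fingers": 15, "xyz": [3, 1, 75], "rotation": [0, 0.4, 0]}, {"fingers": 15, "xyz": [3, 1, 98], "rotation": [0, 0.4, 0]}, {"fingers": 15, "xyz": [3, 1, 108], "rotation": [0, 0.4, 0]}, {"fingers": 15, "xyz": [3, 1, 113], "rotation": [0, 0.4, 0]}, {"fingers": 15, "xyz": [3, 1, 113], "rotation": [0, 0.4, 0]}, {"fingers": 15, "xyz": [3, 1, 113], "rotation": [0, 0.4, 0]}]'

```text
t: 5.43
ee_pos: [500.8, -292.2, 39.8]
ee_rot: [3.139, -0.004, 0.141]
contact_force: [0.4, -0.3, 0.3]
width: 23.6
gripper_force: 39.7
```

move_arm --plan '[{"fingers": 15, "xyz": [0, 0, 2], "rotation": [0, 0, 0]}, {"fingers": 15, "xyz": [0, 0, 2], "rotation": [0, 0, 0]}, {"fingers": 15, "xyz": [0, 0, 2], "rotation": [0, 0, 0]}]'

```text
t: 5.68
ee_pos: [500.3, -292.4, 37.6]
ee_rot: [3.14, -0.003, 0.14]
contact_force: [-0.5, 0.3, -0.8]
width: 23.8
gripper_force: 39.7
```

move_arm --plan '[{"fingers": 15, "xyz": [0, 0, 2], "rotation": [0, 0, 0]}, {"fingers": 15, "xyz": [0, 0, 3], "rotation": [0, 0, 0]}, {"fingers": 15, "xyz": [0, 0, 3], "rotation": [0, 0, 0]}]'

```text
t: 5.93
ee_pos: [499.9, -292.2, 33.8]
ee_rot: [3.141, -0.002, 0.14]
contact_force: [-1.1, 0.4, 2.7]
width: 23.7
gripper_force: 40.1
```

Contact with the floor (+2.7 N). I release and rise.

move_arm --plan '[{"fingers": 45, "xyz": [0, 0, 0], "rotation": [0, 0, 0]}, {"fingers": 45, "xyz": [0, 0, 0], "rotation": [0, 0, 0]}, {"fingers": 45, "xyz": [0, 0, 0], "rotation": [0, 0, 0]}, {"fingers": 45, "xyz": [0, 0, 0], "rotation": [0, 0, 0]}, {"fingers": 45, "xyz": [0, 0, -40], "rotation": [0, 0, 0]}, {"fingers": 45, "xyz": [0, 0, -80], "rotation": [0, 0, 0]}, {"fingers": 45, "xyz": [0, 0, -120], "rotation": [0, 0, 0]}, {"fingers": 45, "xyz": [0, 0, -150], "rotation": [0, 0, 0]}]'

```text
t: 6.6
ee_pos: [500.0, -292.4, 186.8]
ee_rot: [3.139, -0.004, 0.14]
contact_force: [0.2, 0.3, -0.1]
width: 45.1
gripper_force: 0.0
```

Run:
```python
from h import *
grab("w4.npz");W=wcloud("w4.npz")
m=box(W,(500,-291),50,12,24); P=W[m]; print(len(P),rect(P),np.percentile(P[:,2],[5,50,95]).round(1))
go(530,50,200,0)
```

```text
2094 (array([ 499.7, -291.3]), array([99.1, 25. ]), 8.2) [15.  16.2 17.4]
now [ 502.7 -294.4  193.9] [179.4   -0.67   8.05] F [ 2.4 -1.6  4.6] w 44.7 t 6.65
shift [  75.3 -337.1   -8.8] rot [ 0.55 -0.71  8.05]
```

Bar is flat in the tray (top at 16 mm, 99 x 25 mm). Now to the housing for a free look at the seal.

move_arm --plan '[{"fingers": 45, "xyz": [115, -302, -5], "rotation": [0, 0, -13]}, {"fingers": 45, "xyz": [115, -302, -5], "rotation": [0, 0, -13]}, {"fingers": 45, "xyz": [115, -302, -5], "rotation": [0, 0, -13]}, {"fingers": 45, "xyz": [115, -302, -5], "rotation": [0, 0, -13]}, {"fingers": 45, "xyz": [115, -302, -5], "rotation": [0, 0, -13]}, {"fingers": 45, "xyz": [115, -302, -5], "rotation": [0, 0, -13]}, {"fingers": 45, "xyz": [115, -302, -5], "rotation": [0, 0, -13]}, {"fingers": 45, "xyz": [115, -302, -5], "rotation": [0, 0, -13]}]'

```text
t: 7.32
ee_pos: [571.0, 26.3, 188.1]
ee_rot: [3.141, -0.002, 0.369]
contact_force: [1.5, -0.3, 0.0]
width: 44.3
gripper_force: 0.0
```

move_arm --plan '[{"fingers": 45, "xyz": [0, 0, 0], "rotation": [0, 0, 0]}, {"fingers": 45, "xyz": [0, 0, 0], "rotation": [0, 0, 0]}, {"fingers": 45, "xyz": [0, 0, 0], "rotation": [0, 0, 0]}, {"fingers": 45, "xyz": [0, 0, 0], "rotation": [0, 0, 0]}]'

```text
t: 7.65
ee_pos: [570.8, 22.2, 188.0]
ee_rot: [3.141, -0.001, 0.366]
contact_force: [0.6, -0.6, 0.1]
width: 44.7
gripper_force: 0.0
```

Run:
```python
from h import *
go(492,282,150,-36)
grab("w5.npz");W=wcloud("w5.npz"); report(W)
m=box(W,(578,22),70,46.5,53); D=np.load("w5.npz")
dark=D["p"].max(2)<75
P=W[m&dark]; print("seal",len(P),rect(P),np.median(P[:,2]))
# mouth: points inside, well below the rim
m=box(W,(578,22),32,-5,30); c=cv2.minAreaRect(W[m][:,:2].astype(np.float32)); print("mouth",c)
cv2.imwrite("pics/w5.png",cv2.cvtColor(D["p"],cv2.COLOR_RGB2BGR))
```

```text
now [570.8  22.2 188. ] [ 1.7995e+02 -6.0000e-02  2.0960e+01] F [ 0.6 -0.6  0.1] w 44.7 t 7.65
shift [  19.4 -270.8   37.7] rot [ 2.000e-02 -8.000e-02  5.696e+01]
cover (12, 28) 2619 [492.3 282.5] [91.8 74.8] -35.8 19.3
cover (32, 50) 381 [492.5 281.8] [44.6 14.2] -36.1 40.9
hous (5, 15) 2453 [589.4  25.5] [86.1 73. ] 21.1 9.3
hous (42, 54) 5737 [576.2  20.7] [90.8 85.7] 21.2 49.2
tray (22, 40) 925 [ 500.7 -290.7] [180.6 132.3] 7.7 28.0
seal 4687 (array([576.4,  21.2]), array([90.3, 73.6]), 20.6) 49.27531239183322
mouth ((573.7653198242188, 20.141374588012695), (53.122154235839844, 46.58740234375), 20.199552536010742)
```

View pics/w5.png

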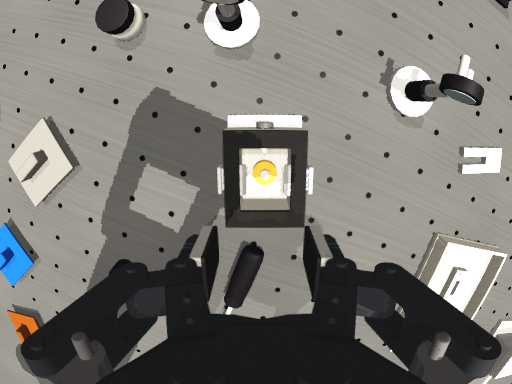

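The seal is clear at (265,178), the free housing centre at (576.4, 21.2), yaw 20.9°, and the bar lies in the tray at (455,280). Cover at (492.3, 282.2), yaw −36°. I go above the cover.

move_arm --plan '[{"fingers": 50, "xyz": [19.4, -271, 35], "rotation": [0, 0, 57]}, {"fingers": 50, "xyz": [19.4, -271, 35], "rotation": [0, 0, 57]}, {"fingers": 50, "xyz": [19.4, -271, 35], "rotation": [0, 0, 57]}, {"fingers": 50, "xyz": [19.4, -271, 35], "rotation": [0, 0, 57]}, {"fingers": 50, "xyz": [19.4, -271, 35], "rotation": [0, 0, 57]}, {"fingers": 50, "xyz": [19.4, -271, 35], "rotation": [0, 0, 57]}, {"fingers": 50, "xyz": [19.4, -271, 35], "rotation": [0, 0, 57]}, {"fingers": 50, "xyz": [19.4, -271, 35], "rotation": [0, 0, 57]}]'

```text
t: 8.37
ee_pos: [489.8, 286.3, 152.1]
ee_rot: [-3.141, 0.001, -0.57]
contact_force: [0.6, -0.7, -0.8]
width: 50.0
gripper_force: 0.0
```

move_arm --plan '[{"fingers": 50, "xyz": [0, 0, 0], "rotation": [0, 0, 0]}, {"fingers": 50, "xyz": [0, 0, 0], "rotation": [0, 0, 0]}, {"fingers": 50, "xyz": [0, 0, 0], "rotation": [0, 0, 0]}, {"fingers": 50, "xyz": [0, 0, 0], "rotation": [0, 0, 0]}]'

```text
t: 8.7
ee_pos: [492.7, 281.7, 153.4]
ee_rot: [-3.14, -0.002, -0.568]
contact_force: [-0.4, -0.5, -0.6]
width: 50.4
gripper_force: 0.0
```

Run:
```python
from h import *
go(492,282,46,-36)
grab("w6.npz");W=wcloud("w6.npz"); report(W)
```

```text
now [492.7 281.7 153.4] [-1.7994e+02 -1.2000e-01 -3.2520e+01] F [-0.4 -0.5 -0.6] w 50.4 t 8.7
shift [ -0.9   0.3 107.4] rot [-0.07 -0.12  3.48]
cover (12, 28) 7229 [492. 283.] [90.3 74.9] -35.8 19.2
cover (32, 50) 913 [492.2 282.8] [44.6 14. ] -35.7 41.1
hous (5, 15) 369 [537.9  44.8] [67.7 17.7] 37.1 9.6
hous (42, 54) 826 [534.1  31.9] [67.4 29.7] 72.9 48.9
```

move_arm --plan '[{"fingers": 32, "xyz": [-1.1, -0.7, 40], "rotation": [0, 0, 3.3]}, {"fingers": 32, "xyz": [-1.1, -0.7, 75], "rotation": [0, 0, 3.3]}, {"fingers": 32, "xyz": [-1.1, -0.7, 95], "rotation": [0, 0, 3.3]}, {"fingers": 32, "xyz": [-1.1, -0.7, 102], "rotation": [0, 0, 3.3]}, {"fingers": 32, "xyz": [-1.1, -0.7, 102], "rotation": [0, 0, 3.3]}, {"fingers": 32, "xyz": [-1.1, -0.7, 102], "rotation": [0, 0, 3.3]}]'

```text
t: 9.25
ee_pos: [492.4, 284.1, 52.1]
ee_rot: [-3.14, -0.002, -0.625]
contact_force: [0.8, 0.2, 1.8]
width: 32.0
gripper_force: 0.0
```

move_arm --plan '[{"fingers": 32, "xyz": [0, 0, 2], "rotation": [0, 0, 0]}, {"fingers": 32, "xyz": [0, 0, 2], "rotation": [0, 0, 0]}, {"fingers": 32, "xyz": [0, 0, 2], "rotation": [0, 0, 0]}]'

```text
t: 9.5
ee_pos: [492.6, 284.7, 50.8]
ee_rot: [-3.138, -0.003, -0.624]
contact_force: [0.3, -1.1, -0.1]
width: 31.9
gripper_force: 0.0
```

Run:
```python
from h import *
go(492.1,282.9,47,-35.8)
```

```text
now [492.6 284.7  50.8] [-179.8    -0.18  -35.77] F [ 0.3 -1.1 -0.1] w 31.9 t 9.5
shift [0.6 1.8 3.8] rot [-0.2  -0.18  0.03]
```

move_arm --plan '[{"fingers": 32, "xyz": [0, 1.2, 2.5], "rotation": [0, 0, 0]}, {"fingers": 32, "xyz": [0, 1.2, 2.5], "rotation": [0, 0, 0]}, {"fingers": 20, "xyz": [0, 1.2, 2.5], "rotation": [0, 0, 0]}, {"fingers": 5, "xyz": [0, 1.2, 2.5], "rotation": [0, 0, 0]}, {"fingers": 5, "xyz": [0, 1.2, 2.5], "rotation": [0, 0, 0]}, {"fingers": 5, "xyz": [0, 1.2, 2.5], "rotation": [0, 0, 0]}, {"fingers": 5, "xyz": [0, 1.2, 2.5], "rotation": [0, 0, 0]}]' --squeeze 60

```text
t: 10.08
ee_pos: [491.0, 283.4, 46.8]
ee_rot: [-3.14, -0.002, -0.624]
contact_force: [0.2, 0.2, 1.4]
width: 12.9
gripper_force: 60.6
```

move_arm --plan '[{"fingers": 5, "xyz": [0, 0, -15], "rotation": [0, 0, 0]}, {"fingers": 5, "xyz": [0, 0, -50], "rotation": [0, 0, 0]}, {"fingers": 5, "xyz": [0, 0, -90], "rotation": [0, 0, 0]}, {"fingers": 5, "xyz": [0, 0, -120], "rotation": [0, 0, 0]}, {"fingers": 5, "xyz": [0, 0, -120], "rotation": [0, 0, 0]}, {"fingers": 5, "xyz": [0, 0, -120], "rotation": [0, 0, 0]}]'

```text
t: 10.58
ee_pos: [491.9, 283.9, 169.2]
ee_rot: [-3.136, -0.004, -0.624]
contact_force: [0.6, 0.7, -1.1]
width: 12.8
gripper_force: 60.4
```

Run:
```python
from h import *
go(576.4,21.2,160,20.9)
```

```text
now [491.9 283.9 169.2] [-179.7    -0.24  -35.77] F [ 0.6  0.7 -1.1] w 12.8 t 10.58
shift [222.1 163.8   9.3] rot [ -0.15  -0.37 -56.67]
```

move_arm --plan '[{"fingers": 5, "xyz": [222, 164, 6], "rotation": [0, 0, -56.7]}, {"fingers": 5, "xyz": [222, 164, 6], "rotation": [0, 0, -56.7]}, {"fingers": 5, "xyz": [222, 164, 6], "rotation": [0, 0, -56.7]}, {"fingers": 5, "xyz": [222, 164, 6], "rotation": [0, 0, -56.7]}, {"fingers": 5, "xyz": [222, 164, 6], "rotation": [0, 0, -56.7]}, {"fingers": 5, "xyz": [222, 164, 6], "rotation": [0, 0, -56.7]}, {"fingers": 5, "xyz": [222, 164, 6], "rotation": [0, 0, -56.7]}, {"fingers": 5, "xyz": [222, 164, 6], "rotation": [0, 0, -56.7]}]'

```text
t: 11.25
ee_pos: [574.6, 15.5, 158.1]
ee_rot: [3.14, 0.002, 0.309]
contact_force: [-0.4, -0.0, -0.9]
width: 12.6
gripper_force: 60.4
```

move_arm --plan '[{"fingers": 5, "xyz": [0, 0, 0], "rotation": [0, 0, 0]}, {"fingers": 5, "xyz": [0, 0, 0], "rotation": [0, 0, 0]}, {"fingers": 5, "xyz": [0, 0, 0], "rotation": [0, 0, 0]}, {"fingers": 5, "xyz": [0, 0, 0], "rotation": [0, 0, 0]}]'

```text
t: 11.58
ee_pos: [574.0, 21.8, 159.9]
ee_rot: [-3.141, -0.0, 0.308]
contact_force: [0.0, 0.4, -1.1]
width: 12.3
gripper_force: 60.4
```

Run:
```python
from h import *
go(576.4,21.2,110,20.9)
s=ctrl.sense(); grab("w7.npz");W=wcloud("w7.npz"); D=np.load("w7.npz")
z=s["ee_pos"][2]-46.8
P=W[box(W,s["ee_pos"],65,z+12,z+27)]; print("plate",len(P),rect(P),np.median(P[:,2]), z+20)
P=W[box(W,s["ee_pos"],65,z+30,z+46)]; print("rib",rect(P))
P=W[box(W,(576,21),110,5,15)]; print("foot",rect(P))
cv2.imwrite("pics/w7.png",cv2.cvtColor(D["p"],cv2.COLOR_RGB2BGR))
```

```text
now [574.   21.8 159.9] [-1.7999e+02 -1.0000e-02  1.7650e+01] F [ 0.   0.4 -1.1] w 12.3 t 11.58
shift [ 2.1  1.3 49.9] rot [-0.01 -0.01 -3.25]
plate 12021 (array([576.3,  23.2]), array([90.4, 74.9]), 17.4) 132.24412994251492 133.0687052873124
rib (array([576.5,  23.2]), array([40.3, 37.6]), 59.1)
foot (array([624. ,  39.2]), array([73.4, 12.4]), -68.9)
```

View pics/w7.png

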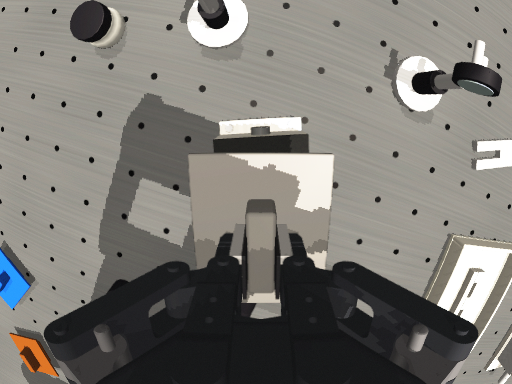

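Cover hangs level at (576.3, 23.2), yaw 17.4°; it needs about −2 mm in y and +3.4° of yaw. I correct that and lower it to the catches.

move_arm --plan '[{"fingers": 5, "xyz": [-0.6, 1.9, 20], "rotation": [0, 0, -3.4]}, {"fingers": 5, "xyz": [-0.6, 1.9, 40], "rotation": [0, 0, -3.4]}, {"fingers": 5, "xyz": [-0.6, 1.9, 50], "rotation": [0, 0, -3.4]}, {"fingers": 5, "xyz": [-0.6, 1.9, 50], "rotation": [0, 0, -3.4]}, {"fingers": 5, "xyz": [-0.6, 1.9, 50], "rotation": [0, 0, -3.4]}, {"fingers": 5, "xyz": [-0.6, 1.9, 50], "rotation": [0, 0, -3.4]}]' --squeeze 100

```text
t: 12.13
ee_pos: [575.6, 18.8, 111.9]
ee_rot: [3.14, -0.003, 0.368]
contact_force: [-0.5, -0.3, -1.2]
width: 11.7
gripper_force: 101.2
```

Run:
```python
from h import *
go(574.1,19.8,94,20.9)
s=ctrl.sense(); grab("w8.npz");W=wcloud("w8.npz"); D=np.load("w8.npz")
z=s["ee_pos"][2]-46.8
P=W[box(W,(576,21),62,z+12,z+27)]; print("plate",len(P),rect(P),np.median(P[:,2]), z+20)
p,d=imaging.capture("top");T=cloud("top",d)
P=T[box(T,(574,16),62,z+12,z+27)]; print("topplate",len(P),rect(P),np.median(P[:,2]))
```

```text
now [575.6  18.8 111.9] [179.91  -0.18  21.07] F [-0.5 -0.3 -1.2] w 11.7 t 12.13
shift [-1.1 -1.5 17.9] rot [ 0.09 -0.18  0.17]
plate 12085 (array([577.9,  20.1]), array([90.7, 74.7]), 21.3) 84.22764439492406 85.12812179175937
topplate 69 (array([576.,  16.]), array([96. , 33.6]), 65.9) 86.80317220328871
```

move_arm --plan '[{"fingers": 5, "xyz": [-0.9, -1.4, 0], "rotation": [0, 0, 0]}, {"fingers": 5, "xyz": [-0.9, -1.4, 5], "rotation": [0, 0, 0]}, {"fingers": 5, "xyz": [-0.9, -1.4, 10], "rotation": [0, 0, 0]}, {"fingers": 5, "xyz": [-0.9, -1.4, 14], "rotation": [0, 0, 0]}, {"fingers": 5, "xyz": [-0.9, -1.4, 17], "rotation": [0, 0, 0]}, {"fingers": 5, "xyz": [-0.9, -1.4, 17], "rotation": [0, 0, 0]}, {"fingers": 5, "xyz": [-0.9, -1.4, 17], "rotation": [0, 0, 0]}]'

```text
t: 12.82
ee_pos: [573.5, 19.2, 93.5]
ee_rot: [3.141, -0.001, 0.367]
contact_force: [0.1, -0.9, -0.5]
width: 11.8
gripper_force: 101.6
```

Run:
```python
from h import *
go(574.1,19.9,94,20.9)
s=ctrl.sense(); grab("w8.npz");W=wcloud("w8.npz"); D=np.load("w8.npz")
z=s["ee_pos"][2]-46.8
P=W[box(W,(576,21),62,z+12,z+27)]; print("plate",len(P),rect(P),np.median(P[:,2]), z+20)
```

```text
now [573.5  19.2  93.5] [ 1.7994e+02 -6.0000e-02  2.1040e+01] F [ 0.1 -0.9 -0.5] w 11.8 t 12.82
shift [ 0.8 -0.4 -0.5] rot [ 0.06 -0.06  0.14]
plate 12112 (array([575.7,  20.6]), array([90.7, 74.6]), 20.7) 65.79760924275861 66.74459442162771
```

The plug is in the mouth and centred within 1 mm. I push on.

move_arm --plan '[{"fingers": 5, "xyz": [0.4, -0.3, 1.5], "rotation": [0, 0, 0]}, {"fingers": 5, "xyz": [0.4, -0.3, 3], "rotation": [0, 0, 0]}, {"fingers": 5, "xyz": [0.4, -0.3, 4], "rotation": [0, 0, 0]}, {"fingers": 5, "xyz": [0.4, -0.3, 4], "rotation": [0, 0, 0]}]' --squeeze 120

```text
t: 13.2
ee_pos: [574.9, 19.8, 91.3]
ee_rot: [3.14, -0.004, 0.367]
contact_force: [-1.0, -0.6, 5.4]
width: 11.2
gripper_force: 120.7
```

move_arm --plan '[{"fingers": 5, "xyz": [0, 0, 1.5], "rotation": [0, 0, 0]}, {"fingers": 5, "xyz": [0, 0, 3], "rotation": [0, 0, 0]}, {"fingers": 5, "xyz": [0, 0, 3], "rotation": [0, 0, 0]}]'

```text
t: 13.45
ee_pos: [575.6, 19.9, 89.3]
ee_rot: [3.139, -0.005, 0.367]
contact_force: [-1.7, 0.1, 8.3]
width: 11.0
gripper_force: 121.2
```

move_arm --plan '[{"fingers": 5, "xyz": [-0.5, 0, 1.5], "rotation": [0, 0, 0]}, {"fingers": 5, "xyz": [-0.5, 0, 3], "rotation": [0, 0, 0]}, {"fingers": 5, "xyz": [-0.5, 0, 3], "rotation": [0, 0, 0]}]'

```text
t: 13.7
ee_pos: [575.1, 20.0, 85.1]
ee_rot: [3.14, -0.006, 0.367]
contact_force: [4.3, 0.6, -2.3]
width: 11.4
gripper_force: 120.0
```

move_arm --plan '[{"fingers": 5, "xyz": [0, 0, 1.5], "rotation": [0, 0, 0]}, {"fingers": 5, "xyz": [0, 0, 3], "rotation": [0, 0, 0]}, {"fingers": 5, "xyz": [0, 0, 3], "rotation": [0, 0, 0]}]'

```text
t: 13.95
ee_pos: [573.5, 19.7, 81.0]
ee_rot: [3.141, -0.001, 0.367]
contact_force: [0.3, -0.9, 3.6]
width: 11.5
gripper_force: 120.6
```

move_arm --plan '[{"fingers": 5, "xyz": [0, 0, 1.5], "rotation": [0, 0, 0]}, {"fingers": 5, "xyz": [0, 0, 3], "rotation": [0, 0, 0]}, {"fingers": 5, "xyz": [0, 0, 3], "rotation": [0, 0, 0]}, {"fingers": 5, "xyz": [0, 0, 3], "rotation": [0, 0, 0]}]'

```text
t: 14.28
ee_pos: [573.6, 19.7, 81.0]
ee_rot: [3.141, 0.0, 0.368]
contact_force: [-9.2, 0.1, 20.3]
width: 11.0
gripper_force: 122.9
```

move_arm --plan '[{"fingers": 5, "xyz": [-0.5, 0, -1.2], "rotation": [0, 0, 0]}, {"fingers": 5, "xyz": [-0.5, 0, -1.2], "rotation": [0, 0, 0]}, {"fingers": 5, "xyz": [-0.5, 0, -1.2], "rotation": [0, 0, 0]}, {"fingers": 5, "xyz": [-0.5, 0, -1.2], "rotation": [0, 0, 0]}]'

```text
t: 14.62
ee_pos: [573.5, 19.7, 81.0]
ee_rot: [3.141, -0.002, 0.367]
contact_force: [-3.6, 0.7, 11.4]
width: 11.7
gripper_force: 121.5
```

Run:
```python
from h import *
go(574.1,19.9,81,20.9)
grab("w9.npz");W=wcloud("w9.npz"); D=np.load("w9.npz")
P=W[box(W,(576,21),64,46,61)]; print("plate",len(P),rect(P),np.median(P[:,2]),np.polyfit(P[:,0],P[:,2],1)[0])
cv2.imwrite("pics/w9.png",cv2.cvtColor(D["p"],cv2.COLOR_RGB2BGR))
p,d=imaging.capture("side"); cv2.imwrite("pics/s9.png",cv2.cvtColor(cv2.resize(p[120:260,140:360],(780,500)),cv2.COLOR_RGB2BGR))
go(574.1,19.9,81,20.9)
```

```text
now [573.5  19.7  81. ] [ 1.7996e+02 -1.2000e-01  2.1050e+01] F [-3.6  0.7 11.4] w 11.7 t 14.62
shift [0.6 0.  0. ] rot [ 0.04 -0.12  0.15]
plate 13022 (array([576.1,  20.7]), array([91.7, 85.8]), 20.9) 53.20377575270808 -0.0012014271871499322
now [573.5  19.7  81. ] [ 1.7996e+02 -1.2000e-01  2.1050e+01] F [-3.1  1.5 11.8] w 11.6 t 14.72
shift [ 0.6 -0.   0. ] rot [ 0.04 -0.12  0.15]
```

View pics/s9.png

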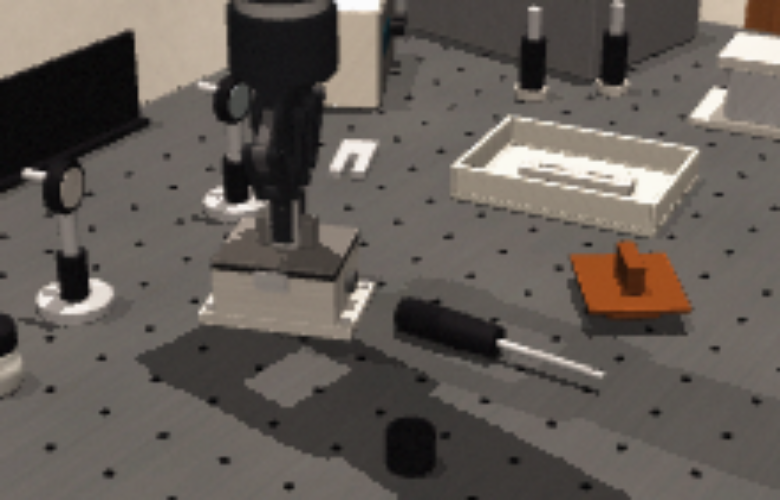

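The side crop shows the cover flush on the seal at (290,245) and the bar in the tray at (575,178). Plate top is at about 54 mm, level and centred, pressed with 11–12 N.

```bash
python3 -c "
from bench import hand_in
print(hand_in())"
```

```text
the job is handed in; nothing more can be done
None
```

I handed the job in with the bar lying flat and released in the tray and the cover snapped home, level and centred within about 1 mm, with the gripper still pressing at about 11 N; `hand_in()` gave no verdict.

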